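Bolt the run-in box past its spring catch

TASK

Bolt the bearing run-in box shut: hold the yellow spring catch pad down with one fingertip and, keeping it down all the way, push the red tab with the other finger so that the bolt slides fully home into the keeper; only then let the catch spring back up so that it locks the bolt. Pick nothing up, and leave the bearings, bottle, screwdriver and mandrel where they are.

Things in the scene. Friction and masses are not known exactly. Their poses are not given: they have to be found in the camera images.
- case: Green steel run-in box with grey lid, fixed to the table, 220 (its x) x 280 (its y) x 70 mm high. Origin: centre of its underside; its y (level) is the way the bolt slides home, its x points across, away from the robot, z up; turned up to 0.6 rad either way. The steel bolt runs along y on top. The two guides over it (y -83 to -73 and +33 to +43 mm) and its teeth stay below 100 mm over the table.
- tab_back (a point): Centre of the back (-y) face of the red tab on the bolt. Tab: 24 mm wide (box x), 12 thick (box y), from 96 to 132 mm over the table. This point is 112 mm up, at box x = 0, y = -36 mm (bolt drawn back) to +4 mm (home), and moves with the bolt. Push this face towards box +y. Behind it 37 mm are free as far as the rear guide, which ends at 100 mm up.
- catch_pad (a point): Centre of the top face of the yellow catch pad, a sprung plate 30 mm wide (box x), 86 mm long (box y), 8 mm thick, at box x = -65, y = -24 mm; its top is 116 mm over the table when up, 106 mm when fully down. It stays level wherever it is pressed, so a fingertip can slide along it while holding it down. The point moves with the pad.
- bolt (a joint): Bolt position in m: 0 drawn back (start), 0.040 fully home at its stop; moves along box +y with about 2 N friction, stays where left. While the catch is up it blocks the bolt at teeth 10 mm apart on its side, so the catch must be down all the way; at 0.040 (within 1.7 mm) the catch springs up again and locks the bolt.
- catch (a joint): How far the catch pad is pressed down in m: 0 up, 0.010 fully down against its stop. The bolt is free from about 0.006 on. The spring needs 2 N to start and 5.6 N at the bottom.
- keeper (a point): Centre of the dark steel keeper on the box, 22 mm long (box y), 31 wide, top 99 mm over the table, at box x = 0, y = +82 mm, this point 90 mm up. The far end of the bolt enters it.
- bearing_a: Bystander, loose: steel ball-bearing ring, 42 mm across, 12 mm high, lying flat on the box's top ahead of the catch pad. Origin: centre of its underside.
- bearing_b: Bystander, loose: steel bearing ring, 32 mm across, 10 mm high, lying flat on the box's top beyond the keeper. Origin: centre of its underside.
- bearing_c: Bystander, loose: steel bearing ring, 46 mm across, 14 mm high, on the table beside the box. Origin: centre of its underside.
- bearing_d: Bystander, loose: steel bearing ring, 36 mm across, 11 mm high, on the table beside the box. Origin: centre of its underside.
- oil_bottle: Bystander, loose: white plastic oil bottle with red cap, 48 mm across, 120 mm tall, standing on the table. Origin: centre of its underside.
- screwdriver: Bystander, loose: screwdriver with orange handle, 180 mm long, lying on the table. Origin: under its mid-length.
- mandrel: Bystander, loose: steel mandrel, foot 40 mm across, 70 mm tall, standing on the table. Origin: centre of its underside.

How it is judged (in metres and radians):
On the way, in this order (a step that is already met when the one before it is completed fails the run):
1. the catch is held down by a finger while the bolt is still drawn back (value of joint catch above 0.0055 m and value of joint bolt below 0.006 m and contact force between the fingers and case above 0.5 N), for 0.1 s.
2. the bolt is half-way with the catch still held down (value of joint catch above 0.0045 m and value of joint bolt between 0.015 and 0.034 m and contact force between the fingers and case above 0.5 N), for 0.02 s.
3. the bolt is home with the catch still held down (value of joint catch above 0.0045 m and value of joint bolt above 0.0375 m and contact force between the fingers and case above 0.5 N), for 0.05 s.
At the end, for the whole second after the job is handed in: The bolt is within 2.5 mm of fully home and at rest, the catch has sprung up (within 2.5 mm of its top position) and locks it, and every bystander is within 20 mm of where it was (value of joint bolt above 0.0375 m and value of joint catch below 0.0025 m and velocity of joint bolt below 0.005 m/s and distance of each of bearing_a, bearing_b, bearing_c, bearing_d, oil_bottle, screwdriver, mandrel from where it was at the start of the episode below 0.02 m); the robot touches nothing.
It fails at once if the catch was let up while the bolt was part-way (value of joint bolt between 0.007 and 0.033 m and value of joint catch below 0.003 m).
It fails at once if a bystander was lifted or shifted by more than 20 mm (distance of any of bearing_a, bearing_b, bearing_c, bearing_d, oil_bottle, screwdriver, mandrel from where it was at the start of the episode above 0.02 m).
It also fails if it takes over 32 s, if anything falls off the work surface, if the arm or the gripper's body presses on something with over 40 N, if the wrist force passes 120 N, or if a joint passes its speed limit or range.

ROBOT

A 6-joint arm with a two-finger parallel gripper is mounted at the origin on the work surface. World frame = base frame: x ahead of the robot, y to its left, z up, the work surface at z = 0. Lengths are in m, angles in degrees, forces in N, time in s.
With the tool pointing down it reaches from about 0.325 to 0.85 m from the base axis. Payload 15.5 kg.
Tool frame: the origin (TCP) lies midway between the tips of the shut fingers; the grasp point (between the pads) lies 19 mm behind it; z points along the fingers, y is the line along which they close (so a half turn about z gives the same grasp; the last joint's range is limited). The gripper opens to 91 mm and grips with 3 to 60 N. Pads are 32 mm wide; open, the fingers measure 118 mm over their backs; the gripper's body (76 mm by 178 mm) begins 60 mm behind the grasp point.
Start: joints at [61.335, 28.281, 77.091, -0, 74.628, -5.472], TCP at [0.246, 0.574, 0.214] pointing down, gripper open.
Joint ranges: [-166.48, 166.48], [-47.26, 123.95], [12.59, 153.08], [-70.14, 250.14], [6.76, 159.57], [-176.63, 176.63]. Speed limits (degrees/s): [108.29, 108.29, 147.25, 172.46, 172.46, 172.46].

INTERFACE

Orientations are given as a 3x3 rotation matrix whose columns are the frame's x, y, z axes.
In Python, from bench import ctrl gives the robot as it stands. The module is installed in compiled form; this text tells all that it offers. Calls block until the motion is done:
- ctrl.goto(position, orientation): joint-space move of the TCP to a pose.
- ctrl.move_l(position, vel=0.15, ori=None, contact_N=None): straight line of the TCP; ori=None keeps the orientation; vel is the mean speed in m/s. With contact_N (N) it stops when the force on the tool has changed by that much, and returns True; else False.
- ctrl.movej(angles): joint-space move.
- ctrl.command_gripper(opening): opening from 0.0 (shut) to 1.0 (fully open); the grip force is fixed at half the most; returns when the fingers have stopped.
- ctrl.sleep(seconds).
- ctrl.ik(position, orientation): joint angles nearest the present ones, or None.
- ctrl.read_camera(name): name is "scene" or "top" or "wrist"; returns the picture (384x512x3 uint8, blue, green, red); there is no depth.
- ctrl.camera_params(name): a dict with "fx", "fy", "cx", "cy" (pixels), "pose" (4x4, takes a point from camera to world coordinates); the wrist camera has in their place "T_tool_cam" (4x4, takes a point from camera to tool coordinates, whose origin is the TCP and whose axes are the flange's). Camera axes: x right, y up, looking along -z (the intrinsics and any distortion apply to the point x, -y, -z); pixel columns grow to the right and rows downward; lengths in m; the calibration is good to about 2 mm. A picture is of the moment at which its call begins: read the wrist's pose just before it. camera_params takes no time and is no camera call.
A pose or a line that the arm cannot do raises ctrl.MotionError and nothing moves.
- ctrl.sign_off(): hands the job in; it is judged then, once.
Readings, each from a call of its own:
- ctrl.current_t(): time.
- ctrl.current_q(): joint angles.
- ctrl.current_dq(): joint speeds.
- ctrl.current_effort(): joint torques, N m.
- ctrl.current_tool_pos(): TCP position.
- ctrl.current_eef_rot(): TCP orientation.
- ctrl.current_contact_force(): force on the tool from outside, world axes, zero at the start.
- ctrl.current_wrist_torque(): the same for the moment, N m.
- ctrl.current_grip_width(): opening from 0.0 (shut) to 1.0 (fully open).
- ctrl.current_grasp_force(): force on a finger pad.
Only numpy, scipy, OpenCV 4.12 (cv2) and the standard library are available. Lean on these libraries where they do the work, as an engineer would, in place of code of your own. Each camera call takes 0.05 s, during which the arm holds its last target. There are 200 camera calls.

## Working session

There is one attempt and no reset: what is moved stays moved. The work goes in short steps, each a Python script; the robot and the scene stay as the last script left them, time stands still between calls to the robot, and variables do not carry over. Pictures are saved under pics/ and viewed, at most 10 in all, crops included, and the job is handed in when it is done.

```bash
mkdir -p pics
python3 - <<'E'
from bench import ctrl
import cv2,numpy as np
for n in("scene","top"):
    im=ctrl.read_camera(n);cv2.imwrite(f"pics/{n}0.png",im)
    p=ctrl.camera_params(n);print(n,{k:(np.round(v,4).tolist()) for k,v in p.items()})
p=ctrl.camera_params("wrist");print({k:(np.round(v,4).tolist()) for k,v in p.items()})
print(ctrl.current_t(),ctrl.current_eef_rot())
E
```

```text
scene {'fx': 413.4429, 'fy': 413.4429, 'cx': 258.1665, 'cy': 195.1299, 'pose': [[-0.5308, -0.5671, 0.6298, 1.1482], [0.8474, -0.3684, 0.3823, 0.3976], [0.0152, 0.7366, 0.6761, 0.7322], [0.0, 0.0, 0.0, 1.0]]}
top {'fx': 463.3456, 'fy': 463.3456, 'cx': 256.1216, 'cy': 186.8972, 'pose': [[0.0056, 0.9987, -0.0507, 0.5348], [-0.9999, 0.0048, -0.0164, 0.0572], [-0.0162, 0.0508, 0.9986, 1.1055], [0.0, 0.0, 0.0, 1.0]]}
{'fx': 323.6763, 'fy': 323.6763, 'cx': 259.7375, 'cy': 193.3838, 'T_tool_cam': [[0.001, 0.9566, 0.2913, 0.0823], [1.0, -0.0012, 0.0005, 0.0001], [0.0008, 0.2913, -0.9566, -0.1711], [0.0, 0.0, 0.0, 1.0]]}
0.1 [[-9.19185130e-01  3.93825361e-01 -5.31034948e-04]
 [ 3.93825705e-01  9.19184619e-01 -9.74559126e-04]
 [ 1.04313058e-04 -1.10493547e-03 -9.99999384e-01]]
```

View pics/scene0.png

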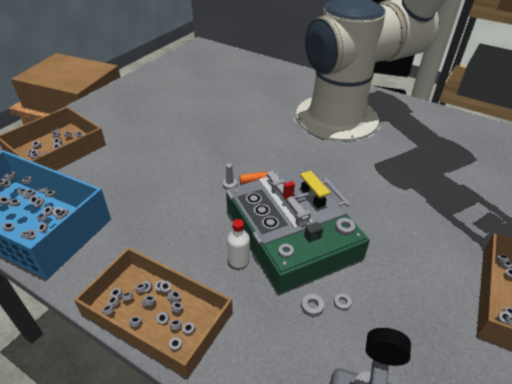

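View pics/top0.png

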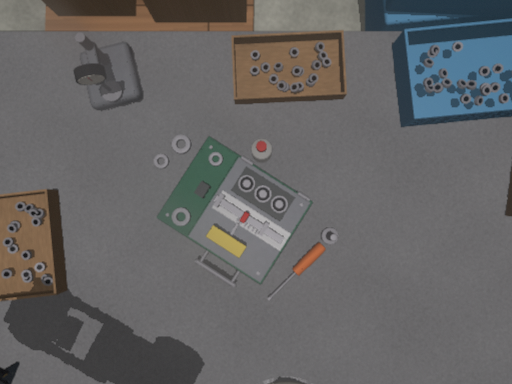

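The scene view shows the tab at about (289,188) and the pad at about (315,185). The top view shows the pad at about (226,242), the tab at (245,216) and the keeper at (203,190), so box +y runs up and to the left in the top image. The space above is clear. Next I'll get a coarse fix from the top view, then move in for a wrist view.

```bash
cat > h.py <<'E'
from bench import ctrl
import cv2,numpy as np
def masks(im):
    h=cv2.cvtColor(im,cv2.COLOR_BGR2HSV)
    y=cv2.inRange(h,(22,120,90),(35,255,255))
    r=cv2.inRange(h,(0,140,70),(7,255,255))|cv2.inRange(h,(172,140,70),(180,255,255))
    return y,r
def rects(m,amin):
    c,_=cv2.findContours(m,cv2.RETR_EXTERNAL,cv2.CHAIN_APPROX_NONE)
    return [(cv2.minAreaRect(k),cv2.contourArea(k),k) for k in sorted(c,key=cv2.contourArea,reverse=True) if cv2.contourArea(k)>amin]
def ray(uv,p,T,z):
    uv=np.atleast_2d(uv).astype(float)
    d=np.c_[(uv[:,0]-p['cx'])/p['fx'],-(uv[:,1]-p['cy'])/p['fy'],-np.ones(len(uv))]@T[:3,:3].T
    return T[:3,3]+d*((z-T[2,3])/d[:,2])[:,None]
def axes(a): return np.array([np.cos(a),np.sin(a),0]),np.array([-np.sin(a),np.cos(a),0])
def ori(a,s=1):
    bx,by=axes(a); y=s*bx; z=np.array([0,0,-1.]); return np.c_[np.cross(y,z),y,z]
def wristpose():
    T=np.eye(4);T[:3,:3]=ctrl.current_eef_rot();T[:3,3]=ctrl.current_tool_pos()
    return T@np.array(ctrl.camera_params('wrist')['T_tool_cam'])
E
python3 - <<'E'
from h import *
im=cv2.imread('pics/top0.png');p=ctrl.camera_params('top');T=np.array(p['pose'])
y,r=masks(im)
for n,m,z in(('y',y,.116),('r',r,.132)):
    for R,A,k in rects(m,15)[:4]:
        W=ray(cv2.boxPoints(R),p,T,z); print(n,A,np.round(R[0]),ray(R[0],p,T,z)[0].round(4),np.linalg.norm(np.diff(W,axis=0),axis=1)[:2].round(3))
R=rects(y,15)[0]; W=ray(R[2].reshape(-1,2),p,T,.116)[:,:2].astype(np.float32)
(c,s,ang)=cv2.minAreaRect(W);B=cv2.boxPoints((c,s,ang));e=max([B[1]-B[0],B[2]-B[1]],key=np.linalg.norm)
e=e*np.sign(e[1]);a=np.arctan2(-e[0],e[1]);print('pad',c,s,'a',a)
bx,by=axes(a);c=np.r_[c,0]
o=c+65*.001*bx+24*.001*by;print('case',o,'tab pred centre',o-.030*by)
for s in(1,-1):
  for d in (0,):
    P=c+0.03*bx;P[2]=.25;print(s,ctrl.ik(P,ori(a,s)))
E
```

```text
y 437.5 [226. 241.] [0.4695 0.1372 0.116 ] [0.027 0.082]
r 48.0 [261. 146.] [0.6708 0.0634 0.132 ] [0.017 0.017]
r 32.5 [244. 217.] [0.5214 0.0979 0.132 ] [0.02  0.009]
pad (0.46958133578300476, 0.13729605078697205) (0.0817321389913559, 0.02660146728157997) a -0.5648471
case [0.5373318  0.12277451 0.        ] tab pred centre [0.5212732  0.09743439 0.        ]
1 [ 7.04732977e+00  1.68431268e+01  9.01569185e+01 -2.54444375e-14
  7.29999547e+01  3.94106834e+01]
-1 [ 7.04732977e+00  1.68431268e+01  9.01569185e+01 -2.54444375e-14
  7.29999547e+01 -1.40589317e+02]
```

Run:
```python
from h import *
a=-.565;bx,by=axes(a);o=np.array([.5373,.1228,0])
P=o-.032*bx+.01*by;P[2]=.26
ctrl.goto(P,ori(a)); ctrl.sleep(.3)
T=wristpose();im=ctrl.read_camera('wrist');cv2.imwrite('pics/w1.png',im);np.save('T1.npy',T)
p=ctrl.camera_params('wrist')
y,r=masks(im)
for n,m,z in(('y',y,.116),('r',r,.132)):
    for R,A,k in rects(m,60)[:2]:
        W=ray(k.reshape(-1,2),p,T,z)[:,:2].astype(np.float32)
        c,s,g=cv2.minAreaRect(W);d=np.r_[c,0]-o;print(n,A,np.round(R[0]),np.round(c,4),np.round(s,4),g,'box',(d@bx).round(4),(d@by).round(4))
print(ctrl.current_t(),ctrl.current_tool_pos()-P)
```

```text
y 2155.0 [227. 213.] [0.468  0.1361] [0.0864 0.0303] 57.64543533325195 box -0.0656 -0.0259
r 467.5 [437. 171.] [0.665  0.0708] [0.0203 0.0272] 32.26570129394531 box 0.1357 0.0245
r 418.0 [290. 220.] [0.5221 0.1027] [0.0226 0.0229] 58.675270080566406 box -0.0021 -0.0251
2.2917 [-7.07633794e-05  2.56270191e-04 -4.48825251e-05]
```

View pics/w1.png

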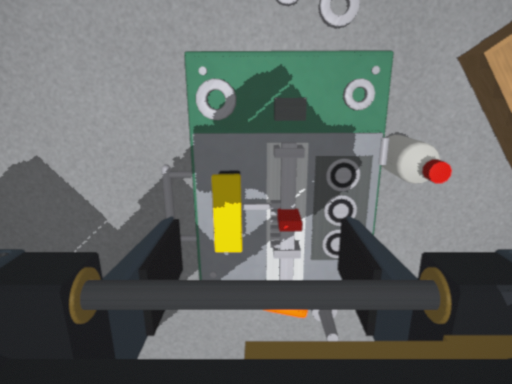

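The wrist view shows the pad at (227,213), the tab at (290,220) and the keeper at (290,107). The box pose agrees with the top view to within 2 mm. Next I'll set the finger spacing, then descend and press the pad.

Run:
```python
from h import *
a=-.5647;bx,by=axes(a);o=np.array([.5373,.1228,0])-.0004*bx-.001*by
ctrl.command_gripper(.566)
P=o-.0325*bx-.059*by
P[2]=.16;ctrl.goto(P,ori(a));ctrl.sleep(.2)
f0=np.array(ctrl.current_contact_force());P[2]=.124;print(ctrl.move_l(P,.06,contact_N=6),ctrl.current_grip_width(),f0.round(2))
P[2]=.100
print(ctrl.move_l(P,.012,contact_N=1.5),ctrl.current_tool_pos(),(np.array(ctrl.current_contact_force())-f0).round(2))
for i in range(12):
    q=np.array(ctrl.current_tool_pos()) if i==0 else q
    q=np.r_[P[:2],q[2]-.001];ctrl.move_l(q,.02);F=np.array(ctrl.current_contact_force())-f0
    print(q[2].round(4),ctrl.current_tool_pos()[2].round(4),F.round(2))
    if F[2]>10: break
cv2.imwrite('pics/s2.png',cv2.resize(ctrl.read_camera('scene')[120:300,180:420],None,fx=3,fy=3))
cv2.imwrite('pics/w2.png',ctrl.read_camera('wrist'));print(ctrl.current_t())
```

```text
False 0.5698203269864649 [-0.44 -0.75  0.24]
True [0.47732883 0.08971224 0.11490481] [1.81 0.38 2.55]
0.1139 0.1138 [-0.55  0.42  2.29]
0.1129 0.1129 [0.58 0.39 2.57]
0.1119 0.1119 [-0.94  0.92  3.49]
0.1109 0.1109 [-0.04  0.51  3.53]
0.1099 0.1099 [-0.21  0.52  3.68]
0.1089 0.1089 [-0.78  0.43  4.44]
0.1079 0.1079 [-0.55  0.48  3.81]
0.1069 0.1069 [0.14 0.52 4.71]
0.1059 0.1061 [-1.01  0.24 10.14]
7.85
```

View pics/w2.png

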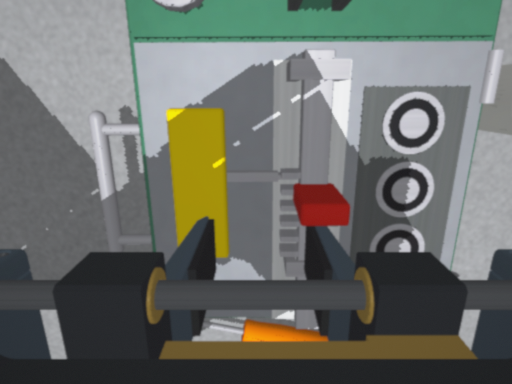

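View pics/s2.png

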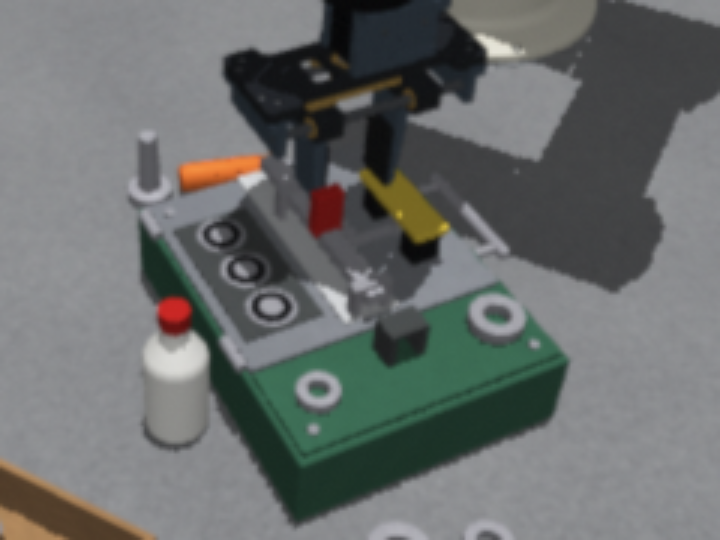

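The pad is fully down at z 0.106 with 10 N on it. The wrist view shows the left finger on the pad and the right finger behind the red tab at (320,205). Now I'll push while keeping the pad held down.

Run:
```python
from h import *
a=-.5647;bx,by=axes(a);o=np.array([.5373,.1228,0])-.0004*bx-.001*by
P=o-.0325*bx-.059*by;P[2]=.1057;ctrl.move_l(P,.02);ctrl.sleep(.1)
f0=np.array(ctrl.current_contact_force())
s=0
while s<.058:
    s+=.004 if s<.043 else .001
    ctrl.move_l(P+s*by,.03);F=np.array(ctrl.current_contact_force())
    act=(np.array(ctrl.current_tool_pos())-o)@by
    print(round(s,3),act.round(4),ctrl.current_tool_pos()[2].round(4),'Fz',F[2].round(1),'Fy',(F-f0)@by.round(1),'Fx',((F-f0)@bx).round(1))
    if (F-f0)@by<-20: break
ctrl.sleep(.2);F=np.array(ctrl.current_contact_force());print(F.round(1),(F-f0)@by,ctrl.current_t())
cv2.imwrite('pics/s3.png',cv2.resize(ctrl.read_camera('scene')[120:300,180:420],None,fx=3,fy=3))
cv2.imwrite('pics/w3.png',ctrl.read_camera('wrist'))
```

```text
0.004 -0.0557 0.106 Fz 16.4 Fy -6.292723007418943 Fx 1.3
0.008 -0.0519 0.106 Fz 17.6 Fy -8.253287217342987 Fx 1.9
0.012 -0.048 0.106 Fz 18.0 Fy -8.049338383597188 Fx 2.8
0.016 -0.044 0.106 Fz 18.1 Fy -8.421609040412273 Fx 1.9
0.02 -0.0401 0.106 Fz 18.0 Fy -8.969888309767214 Fx 2.1
0.024 -0.0361 0.106 Fz 17.4 Fy -8.705790516189156 Fx 2.4
0.028 -0.0321 0.106 Fz 18.2 Fy -8.996306959014488 Fx 2.1
0.032 -0.0281 0.106 Fz 17.4 Fy -8.1779838881797 Fx 1.6
0.036 -0.0241 0.106 Fz 17.1 Fy -8.187255314586809 Fx 2.4
0.04 -0.0201 0.106 Fz 18.2 Fy -9.038165988099696 Fx 2.5
0.044 -0.0161 0.106 Fz 17.3 Fy -9.534647464519182 Fx 1.6
0.045 -0.0153 0.106 Fz 19.0 Fy -10.062642860290484 Fx 2.5
0.046 -0.0148 0.106 Fz 21.2 Fy -14.114609815223552 Fx 3.4
0.047 -0.0146 0.106 Fz 23.6 Fy -20.404850162016235 Fx 5.7
[-10.9 -22.1  23.6] -22.381153574587604 12.2667
```

View pics/w3.png

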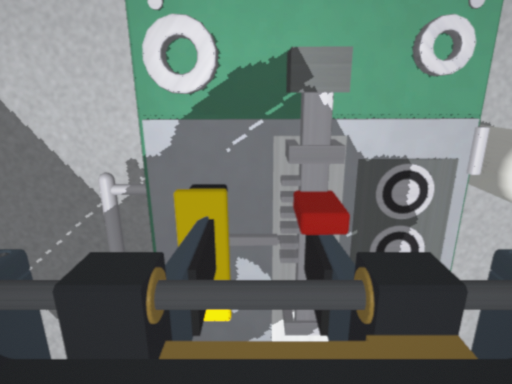

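View pics/s3.png

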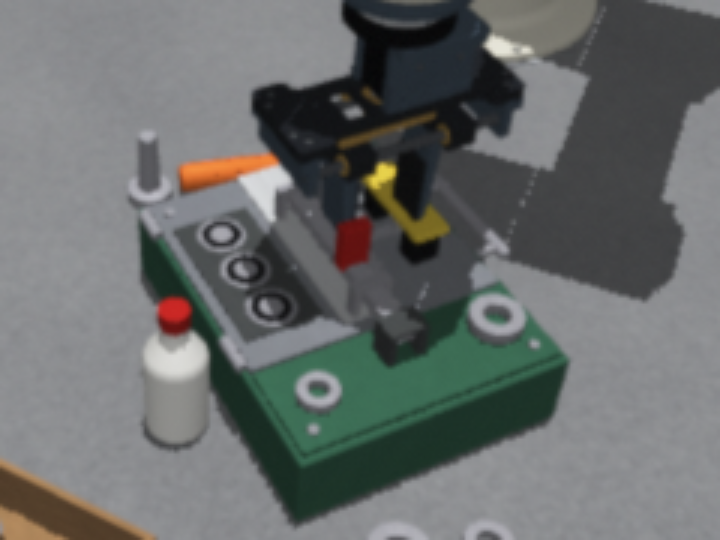

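The bolt is home. It has met a stiff stop after about 40 mm of travel, its end is in the keeper at (320,75), and the pad is still down. Next I'll back off a little and lift.

Run:
```python
from h import *
a=-.5647;bx,by=axes(a)
P=np.array(ctrl.current_tool_pos());P[2]=.1059
P=P-.003*by;ctrl.move_l(P,.02)
P[2]=.13;ctrl.move_l(P,.04);P[2]=.26;ctrl.move_l(P,.15);ctrl.sleep(.2)
f=np.array(ctrl.current_contact_force())
o=np.array([.5373,.1228,0]);T=wristpose();im=ctrl.read_camera('wrist');cv2.imwrite('pics/w4.png',im);p=ctrl.camera_params('wrist')
y,r=masks(im)
for z in(.116,.106):
    R=rects(y,60)[0];c,s,g=cv2.minAreaRect(ray(R[2].reshape(-1,2),p,T,z)[:,:2].astype(np.float32));print(z,c,s)
cv2.imwrite('pics/s4.png',cv2.resize(ctrl.read_camera('scene')[120:300,180:420],None,fx=3,fy=3))
print(f.round(1),ctrl.current_t())
```

```text
0.116 (0.4680371582508087, 0.1366388499736786) (0.08506649732589722, 0.0299940574914217)
0.106 (0.4656060039997101, 0.1347866803407669) (0.08777333050966263, 0.030948473140597343)
[-0.6 -0.2  0.7] 14.8667
```

View pics/s4.png

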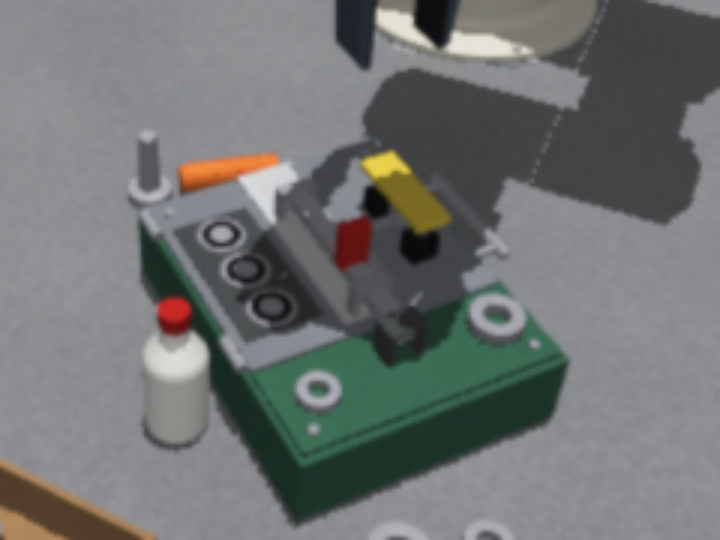

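View pics/w4.png

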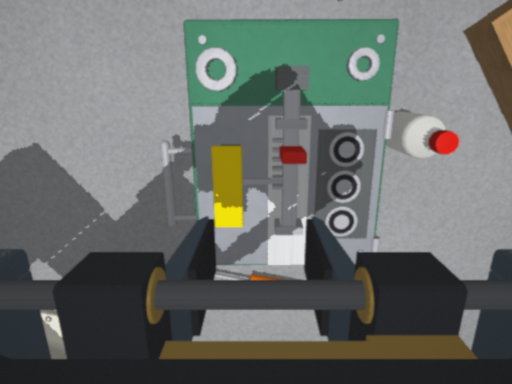

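The catch is back up: the pad matches its original position at z 0.116. The bolt is in the keeper at (292,78), the bystanders haven't moved, and the gripper is clear.

```bash
python3 -c "
from bench import ctrl
print(ctrl.sign_off())"
```

```text
the job is handed in; nothing more can be done
None
```

The job is handed in: the bolt is fully home in the keeper, the catch has sprung back up over it, and the bystanders look undisturbed in the last pictures; sign-off returned no verdict.

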